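# Hold a varnished drawer knob over its drip plate with tongs

### The arm

A 7-joint arm with a two-finger parallel gripper is mounted at the origin on a cart in front of the work surface, level with it; the furniture and walls round the work are solid. World frame = base frame: x ahead of the robot, y to its left, z up, the work surface at z = 0. Lengths are in m, angles in rad, forces in N, time in s.
With the tool pointing down it reaches from about 0.35 to 0.9 m from the base axis. Payload 19.9 kg.
Tool frame: the origin (TCP) lies midway between the tips of the shut fingers; the grasp point (between the pads) lies 19 mm behind it (grip_depth is the z of the grasp point in the tool frame, in m); z points along the fingers, y is the line along which they close (so a half turn about z gives the same grasp; the last joint's range is limited). The gripper opens to 94 mm and grips with 3 to 60 N. Pads are 16 mm wide; open, the fingers measure 119 mm over their backs; the gripper's body (75 mm by 177 mm) begins 78 mm behind the grasp point.
Start: joints at [1.212, 0.417, -0.01, 1.614, 0.005, 1.111, -0.053], TCP at [0.195, -0.594, 0.176] pointing down, gripper open.
Joint ranges: [-2.81, 2.81], [-0.39, 2.02], [-1.27, 1.25], [0.06, 2.57], [-1.19, 4.33], [0.19, 2], [-2.82, 2.82]. Speed limits (rad/s): [1.89, 1.89, 2.39, 2.39, 3.01, 3.01, 3.01].

### API

Orientations are given as a 3x3 rotation matrix whose columns are the frame's x, y, z axes.
In Python, from rig import move_ptp, line_to, move_joints, gripper_open, close, dwell, solve_ik, get_state, grab_frame, camera_model, IKError, hand_in, outline_of, mark_of, grip_depth gives the robot as it stands. Calls block until the motion is done:
- move_ptp(position, orientation): joint-space move of the TCP to a pose.
- line_to(position, rotation=None, feed=0.15, f_stop=None): straight line of the TCP; rotation=None keeps the orientation; feed is the mean speed in m/s. With f_stop (N) it stops when the force on the tool has changed by that much, and returns True; else False.
- move_joints(angles): joint-space move.
- gripper_open() and close(newtons=None): open the fingers fully, or close them until they stop; newtons is the grip in N (None keeps the last).
- dwell(seconds).
- solve_ik(position, orientation): joint angles nearest the present ones, or None.
- get_state(): the state.
- grab_frame(name): name is "scene" or "top"; returns the picture (400x640x3 uint8, blue, green, red); there is no depth.
- camera_model(name): a dict with "intrinsics" (3x3 intrinsics, pixels), "cam_to_world" (4x4, takes a point from camera to world coordinates). Camera axes: x right, y up, looking along -z (the intrinsics and any distortion apply to the point x, -y, -z); pixel columns grow to the right and rows downward; lengths in m; the calibration is good to about 2 mm. A picture is of the moment at which its call begins. camera_model takes no time and is no camera call.
A pose or a line that the arm cannot do raises IKError and nothing moves.
- hand_in(): hands the job in; it is judged then, once.
Trained networks look in the newest picture that a camera, given by its name, has taken for a name from the list of things; names that differ only in an ending like _2 or _b are one class to them, and where a whole thing is asked for, a point or a joint stands for the part that bears it (a point fixed in the world has none). Each returns a list of dicts, best first, with "confidence" (0 to 1); they miss things now and then, are a little off and sometimes report something else, mostly with a low value. They report only what shows in the picture. A call takes as long as a camera call.
- outline_of(query, camera): "region" (400x640 bool, what is visible of it) and "box" ([centre column, centre row, width, height] in pixels, round what is visible of it).
- mark_of(query, camera): "location" ([column, row] in pixels: a listed point, or the origin of a listed thing).
The state is a dict: "t": time; "q": joint angles; "joint_velocities": joint speeds; "effort": joint torques, N m; "position": TCP position; "orientation": TCP orientation; "wrist_force": force on the tool from outside, world axes, zero at the start; "moment": the same for the moment, N m; "finger_gap": opening from 0.0 (shut) to 1.0 (fully open); "finger_force": force on a finger pad.
Only numpy, scipy, OpenCV 4.12 (cv2) and the standard library are available. Lean on these libraries where they do the work, as an engineer would, in place of code of your own. Each camera call takes 0.05 s, during which the arm holds its last target. There are 200 camera calls.

### The job

Lower the drip plate over the two pins of its base until it rests flush, and let go of it. Then grip the tongs, close them on the stem of the freshly varnished drawer knob and lift it off the block without the gripper ever touching the knob; finish while still holding it in the tongs, still and upright, about 10 to 15 cm above the middle of the drip plate (keep gripping, do not put it down). Leave the other tools and things on the bench where they are.

Things in the scene. Friction and masses are not known exactly. Their poses are not given: they have to be found in the camera images.
- drip_plate: Loose pale wooden plate 52 x 170 x 16 mm (x, y, z) lying flat, about 0.16 kg. On its long (y) axis: two locating holes of 13 mm at y = -65 and +65 mm and between them three drip holes (25 mm) at y = -33, 0, +33 mm. Origin: centre of its underside; z up. Either way round fits. Can be gripped across its 52 mm width.
- rack_base: Base of the drip plate: fixed dark wooden batten 44 x 190 x 20 mm (x, y, z) with two upright steel pins, 10 mm diameter, on its long (y) axis at y = -65 and +65 mm; they stand 26 mm above the batten's top, the last 8 mm a cone. Origin: centre of its underside; z up.
- rack_seat (a point): Centre of the top face of the base batten (20 mm above the bench), where the centre of the drip plate's underside belongs; axes as the base's.
- tongs: Sprung steel tongs lying flat, 20 mm high (28 mm at the 50 mm long finger plates), 0.13 kg: two straps joined at a hinge, held open by a spring. Origin: the grip point, midway between the straps (while relaxed), level with the underside, at the centre of mass; x along the midline to the jaws, z up. The hinge is at x = -95 mm, the jaw ends at x = +95 mm. Squeeze both straps at the origin, across y.
- tongs_jaws (a point): Middle between the jaws while relaxed: 80 mm beyond the tongs' origin along x, 10 mm above the underside. The jaws are 20 mm high, 29 mm long, shallow V's facing each other. Free width between them 60 mm relaxed; it shrinks 1.84 mm per mm of squeeze at the grip point. Axes as the tongs'.
- burl_stand: Fixed block of burl, 66 x 98 x 40 mm, on which the knob stands. Origin: centre of its underside.
- knob: Freshly varnished turned wooden drawer knob standing upright near the middle of the burl block: a stem of 28 mm diameter from 0 to 30 mm height and a head of 36 mm diameter above it, up to 42 mm. About 0.05 kg. Origin: centre of the stem's foot, z up along the knob's axis.
- tongs_arm: The tongs' -y strap; the tongs' own body is the +y strap. Origin and axes coincide with the tongs' while relaxed; squeezing turns it about the hinge by +0.24 rad relative to the tongs when closed on the knob's stem, 0.34 at the stop. Width over both straps at the grip point 59 mm relaxed, 36 mm on the stem; spring force there 10 N and 14 N, so a light squeeze to 53 mm holds the tongs.
- nail_tin: Bystander, to be left alone: open tin of nails, 66 mm across, 69 mm tall. Origin: centre of its underside.
- tape_roll: Bystander, to be left alone: roll of pale tape lying flat, 96 mm across, 24 mm high. Origin: centre of its underside.
- offcut: Bystander, to be left alone: pale sawn offcut, 30x92x20 mm. Origin: centre of its underside.
- screwdriver: Bystander, to be left alone: screwdriver with a wooden handle, lying, 224 mm long. Origin: centre of its underside.
- oil_can: Bystander, to be left alone: green oil can with long spout, 63 mm across, 152 mm tall. Origin: centre of its underside.
- glue_bottle: Bystander, to be left alone: white glue bottle, 63 mm across, 195 mm tall. Origin: centre of its underside.

How it is judged:
By the outcome, as a careful person would: the job done as asked, in the order asked, and still so for the second after the job is handed in, while the arm keeps its last pose, push and grip.
It also fails if it takes over 72 s, if anything falls off the work surface, if the arm or the gripper's body presses on something with over 40 N, if the wrist force passes 120 N, or if a joint passes its speed limit or range.

## Working session

There is one attempt and no reset: what is moved stays moved. The work goes in short steps, each a Python script; the robot and the scene stay as the last script left them, time stands still between calls to the robot, and variables do not carry over. Pictures are saved under pics/ and viewed, at most 10 in all, crops included, and the job is handed in when it is done.

```bash
mkdir -p pics; ls
cat > h.py <<'E'
import numpy as np, cv2
from rig import *
def ray(cam,uv):
    m=camera_model(cam);K=np.array(m["intrinsics"]);T=np.array(m["cam_to_world"])
    d=m.get("distortion")
    p=cv2.undistortPoints(np.array([[uv]],float),K,None if d is None else np.array(d,float))[0,0]
    return T[:3,3],T[:3,:3]@np.array([p[0],-p[1],-1.])
def at(cam,uv,z):
    o,d=ray(cam,uv);return o+d*(z-o[2])/d[2]
def tri(a,b):
    A=[];B=[]
    for c,uv in (a,b):
        o,d=ray(c,uv);d=d/np.linalg.norm(d);P=np.eye(3)-np.outer(d,d);A.append(P);B.append(P@o)
    A=np.array(A).sum(0);return np.linalg.solve(A,np.array(B).sum(0))
def R(yaw): # tool down, tool y axis at angle yaw in world
    y=np.array([np.cos(yaw),np.sin(yaw),0]);z=np.array([0,0,-1.]);return np.c_[np.cross(y,z),y,z]
E
python3 - <<'E'
from h import *
np.set_printoptions(precision=4,suppress=True)
for c in("scene","top"):
    cv2.imwrite(f"pics/{c}0.png",grab_frame(c)); m=camera_model(c);print(c,{k:np.array(v).tolist() if k not in("intrinsics","cam_to_world") else np.array(v).round(3).tolist() for k,v in m.items()})
print(grip_depth, get_state())
hs=dict(drip_plate=0,rack_base=0,rack_seat=.02,tongs=0,tongs_jaws=.01,burl_stand=0,knob=.04)
for n,z in hs.items():
    for c in("top","scene"):
        for r in mark_of(n,c)[:2]:
            print(n,c,round(r["confidence"],2),np.round(r["location"],1),at(c,r["location"],z))
E
```

```text
pics
scene {'intrinsics': [[456.589, 0.0, 323.665], [0.0, 456.589, 205.167], [0.0, 0.0, 1.0]], 'cam_to_world': [[-0.719, 0.408, -0.562, -0.359], [-0.694, -0.434, 0.574, 0.874], [-0.01, 0.804, 0.595, 0.979], [0.0, 0.0, 0.0, 1.0]]}
top {'intrinsics': [[510.622, 0.0, 329.131], [0.0, 510.622, 198.741], [0.0, 0.0, 1.0]], 'cam_to_world': [[0.206, 0.954, -0.218, 0.141], [-0.978, 0.203, -0.038, -0.073], [0.008, 0.221, 0.975, 1.753], [0.0, 0.0, 0.0, 1.0]]}
-0.0188 {'t': 0.1, 'q': array([ 1.2125,  0.4179, -0.0103,  1.6141,  0.0047,  1.1107, -0.053 ]), 'joint_velocities': array([-0.0022, -0.0024, -0.0011, -0.0011,  0.0006,  0.0008, -0.0011]), 'effort': array([  0.0026, -85.2586,   0.6408, -42.6695,  -0.0488,   0.0163,
        -0.    ]), 'position': array([ 0.1946, -0.5935,  0.1756]), 'orientation': array([[ 0.9502,  0.3115, -0.0004],
       [ 0.3115, -0.9502,  0.001 ],
       [-0.0001, -0.0011, -1.    ]]), 'wrist_force': array([0.0762, 0.4598, 0.6624]), 'moment': array([-0.0203,  0.0614, -0.0324]), 'finger_force': 0.0, 'finger_gap': 0.9984577581598422}
drip_plate top 0.61 [252.  212.7] [0.4278 
[... 174 characters left out ...]
.2176 0.    ]
rack_seat top 0.95 [273.2 155.6] [0.6406 0.222  0.02  ]
rack_seat top 0.35 [279.9 157.6] [0.6383 0.1971 0.02  ]
rack_seat scene 0.95 [242.8 227.8] [0.655  0.2232 0.02  ]
tongs top 0.51 [326.9 222.8] [ 0.4471 -0.0138  0.    ]
tongs scene 0.84 [333.4 231.3] [0.4404 0.0127 0.    ]
tongs_jaws top 0.59 [322.8 198.6] [0.5265 0.0178 0.01  ]
tongs_jaws scene 0.79 [312.7 217.5] [0.5346 0.0162 0.01  ]
burl_stand top 0.8 [390.4 183.8] [ 0.6313 -0.205   0.    ]
burl_stand scene 0.87 [337.2 181.5] [ 0.6348 -0.2172  0.    ]
burl_stand scene 0.57 [391.2 174.1] [ 0.5148 -0.4022  0.    ]
knob top 0.4 [400.3 179.1] [ 0.6439 -0.2327  0.04  ]
knob scene 0.62 [334.4 173.5] [ 0.6392 -0.2059  0.04  ]
```

View pics/top0.png

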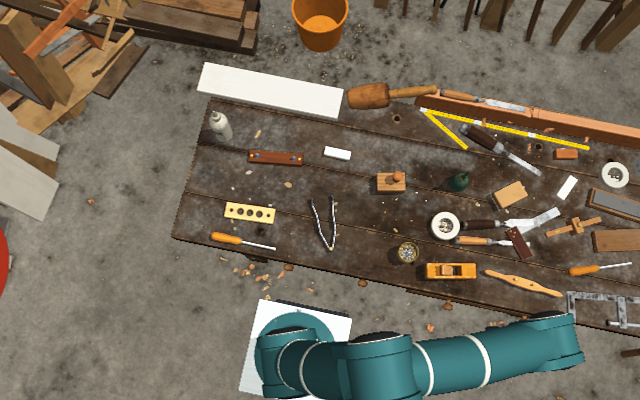

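View pics/scene0.png

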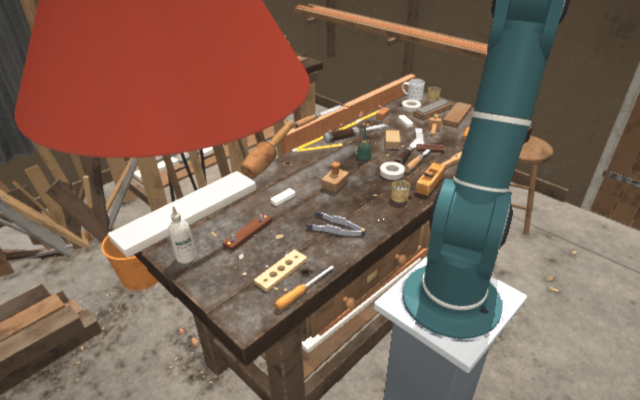

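Run:
```python
from h import *
np.set_printoptions(precision=4,suppress=True)
im={c:grab_frame(c) for c in("top","scene")}
tops=dict(drip_plate=.016,rack_base=.02,burl_stand=.04,tongs=.02,knob=.082)
for n,z in tops.items():
    for c in("top","scene"):
        rs=outline_of(n,c)
        if not rs: print(n,c,"none");continue
        r=rs[0];ys,xs=np.nonzero(r["region"])
        P=np.array([at(c,(x,y),z)[:2] for x,y in zip(xs,ys)])
        rect=cv2.minAreaRect(P.astype(np.float32))
        w,v=np.linalg.eigh(np.cov(P.T))
        print(n,c,round(r["confidence"],2),"mean",P.mean(0),"rect",np.round(rect[0],4),np.round(rect[1],4),round(rect[2],1),"yaw",np.degrees(np.arctan2(v[1,1],v[0,1])), np.round(r["box"],1))
a=im["top"]
def crop(i,x,y,w,h,s): return cv2.resize(i[y:y+h,x:x+w],(w*s,h*s),interpolation=cv2.INTER_CUBIC)
A=np.vstack([np.hstack([crop(a,215,140,100,93,4),crop(a,290,185,60,70,4)[:,:240] if 0 else cv2.copyMakeBorder(crop(a,290,185,60,70,4),0,92,0,0,0),]),
 np.hstack([crop(a,365,160,50,50,4),crop(im["scene"],310,150,50,50,4),crop(im["scene"],295,200,60,50,4)])[:, :640]])
cv2.imwrite("pics/c1.png",A)
B=np.vstack([crop(im["scene"],215,205,110,95,6)]);cv2.imwrite("pics/c2.png",B)
```

```text
drip_plate top 0.61 mean [0.4242 0.2559] rect [0.4235 0.2542] [0.0574 0.172 ] 3.2 yaw 93.64445134395095 [253.6 211.8  52.5  16.5]
drip_plate scene 0.76 mean [0.4195 0.2691] rect [0.4207 0.2653] [0.0663 0.1791] 2.9 yaw 93.50502838443309 [280.7 271.9  53.8  38.1]
rack_base top 0.95 mean [0.6363 0.2111] rect [0.6372 0.2118] [0.0502 0.1898] 7.5 yaw 97.72101916661882 [277.3 157.8  53.6  20.3]
rack_base scene 0.85 mean [0.6287 0.2256] rect [0.6287 0.2226] [0.0621 0.2005] 9.3 yaw 98.88731344295591 [250.3 232.6  53.   35.4]
burl_stand top 0.65 mean [ 0.6224 -0.1978] rect [ 0.6284 -0.2007] [0.0753 0.1012] 12.0 yaw 90.04948342785286 [390.5 179.2  28.4  20.1]
burl_stand scene 0.98 mean [ 0.6065 -0.1718] rect [ 0.6122 -0.1774] [0.0862 0.1404] 13.2 yaw 106.53639251141732 [333.8 182.3  28.9  24.7]
tongs top 0.75 mean [ 0.3616 -0.0458] rect [ 0.3614 -0.0462] [0.0137 0.0136] 11.9 yaw 55.950429103080396 [332.4 248.4   5.1   4.9]
tongs scene 0.83 mean [ 0.4319 -0.0006] rect [ 0.4368 -0.0027] [0.186  0.0901] 25.2 yaw -161.3427422220634 [335.9 225.5  59.3  23.4]
knob top 0.49 mean [ 0.6409 -0.2179] rect [ 0.6403 -0.2175] [0.0316 0.0323] 55.0 yaw 173.08153974710825 [400.1 176.8   7.3   8.6]
knob scene 0.47 mean [ 0.6177 -0.1857] rect [ 0.6167 -0.1848] [0.0225 0.0767] 43.1 yaw 132.8179323067331 [336.2 169.3   7.6  10. ]
```

View pics/c1.png

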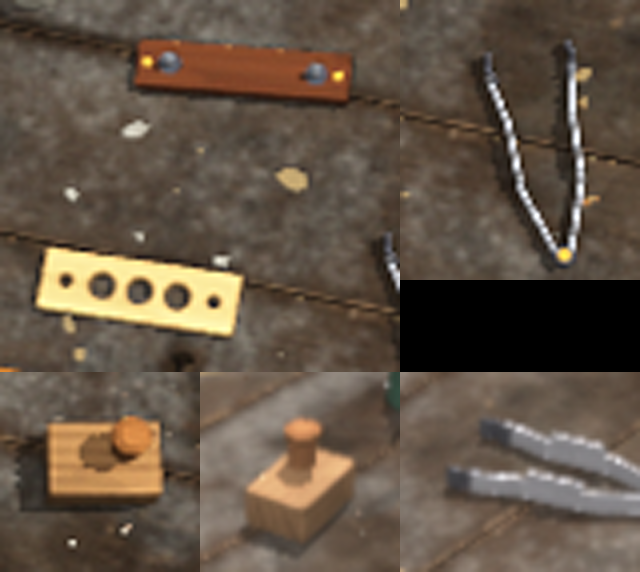

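View pics/c2.png

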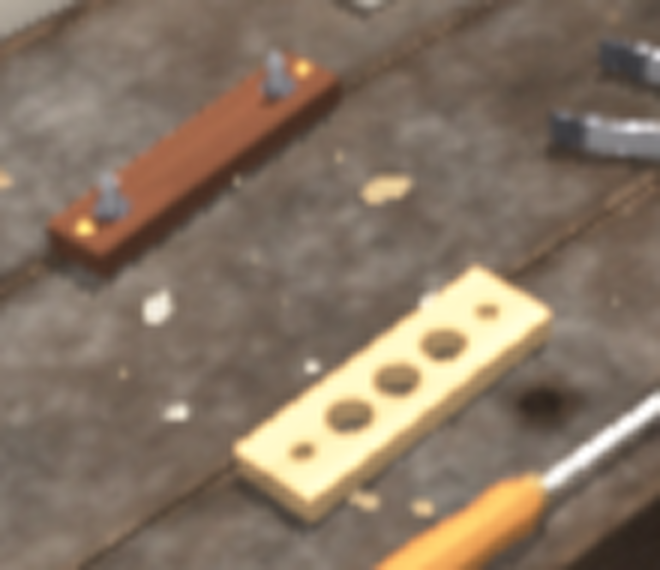

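```bash
cat > pk.py <<'E'
from h import *
np.set_printoptions(precision=4,suppress=True)
def px(x0,y0,s,X,Y): return ((X+.5)/s+x0-.5,(Y+.5)/s+y0-.5)
T=lambda X,Y:px(215,140,4,X,Y); S=lambda X,Y:px(215,205,6,X,Y)
th=[(67,281),(102,286),(139,291),(176,297),(213,301)]
sh=[(302,451),(350,414),(397,380),(444,345),(487,311)]
E
python3 - <<'E'
from pk import *
for c,f,h in(("top",T,th),("scene",S,sh)):
    P=np.array([at(c,f(*p),.016)[:2] for p in h]); d=P[0]-P[-1]
    print(c,P.tolist(),P.mean(0),np.linalg.norm(d),np.degrees(np.arctan2(d[1],d[0])))
for a,b in zip(th,sh): print("tri",tri(("top",T(*a)),("scene",S(*b))))
# pins
print("pins scene base z=.02",at("scene",S(108,214),.02),at("scene",S(277,94),.02),"tip z=.046",at("scene",S(105,172),.046),at("scene",S(273,52),.046))
for z in(.02,.033,.046):print("pins top",z,at("top",T(170,62),z),at("top",T(316,73),z))
C=lambda X,Y:px(365,160,4,X,Y-372); D=lambda X,Y:px(310,150,4,X-200,Y-372)
print("knob head top: ",at("top",C(132,435),.08), "scene",at("scene",D(303,423),.082), "tri",tri(("top",C(132,437)),("scene",D(303,425))))
print("knob foot scene",at("scene",D(302,468),.04))
print("stand top corners top cam",[at("top",C(*p),.04)[:2] for p in((48,423),(161,423),(161,466),(48,466))])
print("stand corners scene",[at("scene",D(*p),.04)[:2] for p in((248,490),(290,508),(354,461),(312,443))])
G=lambda X,Y:px(290,185,4,X-400,Y);H=lambda X,Y:px(295,200,4,X-400,Y-372)
print("tongs hinge",at("top",G(564,255),.02),"jaw tips +y",at("top",G(488,60),.02),"-y",at("top",G(569,46),.02))
print("tongs tips scene", at("scene",H(485,427),.028),at("scene",H(452,472),.02))
E
```

```text
top [[0.4200159141792822, 0.31904529754056865], [0.4220271956386026, 0.2883342092823287], [0.4243965011216072, 0.255956834279356], [0.42590675568982217, 0.22339778622811052], [0.4291292532985769, 0.19128214664238596]] [0.4243 0.2556] 0.12808776552557652 94.07999481159452
scene [[0.42230295908123466, 0.3241036097224268], [0.4244140078236958, 0.29159330408256634], [0.4253610961241476, 0.25985713123362864], [0.4268728061970742, 0.22673273027631802], [0.42937615079409547, 0.1945569300041199]] [0.4257 0.2594] 0.12973963259946622 93.12522127173308
tri [0.4224 0.3213 0.0131]
tri [0.4238 0.2899 0.0146]
tri [0.4261 0.2575 0.0133]
tri [0.4274 0.2246 0.0138]
tri [0.4304 0.1923 0.0135]
pins scene base z=.02 [0.6287 0.2848 0.02  ] [0.6427 0.1564 0.02  ] tip z=.046 [0.6305 0.2812 0.046 ] [0.6466 0.153  0.046 ]
pins top 0.02 [0.6304 0.2781 0.02  ] [0.6475 0.1493 0.02  ]
pins top 0.033 [0.6267 0.2754 0.033 ] [0.6437 0.1476 0.033 ]
pins top 0.046 [0.6231 0.2728 0.046 ] [0.6399 0.146  0.046 ]
knob head top:  [ 0.6431 -0.2177  0.08  ] scene [ 0.6449 -0.2172  0.082 ] tri [ 0.6427 -0.2171  0.0803]
knob foot scene [ 0.6366 -0.2071  0.04  ]
stand top corners top cam [array([ 0.6505, -0.1476]), array([ 0.6711, -0.244 ]), array([ 0.633 , -0.2507]), array([ 0.6125, -0.1548])]
stand corners scene [array([ 0.6476, -0.1446]), array([ 0.5982, -0.1494]), array([ 0.6087, -0.2502]), array([ 0.6601, -0.2468])]
tongs hinge [ 0.3598 -0.0452  0.02  ] jaw tips +y [0.5126 0.0545 0.02  ] -y [ 0.5395 -0.0118  0.02  ]
tongs tips scene [0.5262 0.0086 0.028 ] [0.5104 0.0639 0.02  ]
```

```bash
cat >> h.py <<'E'
def best(p,yaw):
    q0=get_state()["q"];c=[]
    for y in(yaw,yaw+np.pi):
        q=solve_ik(np.array(p),R(y))
        if q is not None:c.append((np.abs(np.array(q)-q0).max(),y))
    return R(min(c)[1])
E
python3 - <<'E'
from pk import *
y0,y1=np.radians([3.6,6.9])
O=best([.425,.2575,.12],y0); print(O)
move_ptp(np.array([.425,.2575,.12]),O)
line_to(np.array([.425,.2575,.004]),feed=.12,f_stop=15)
close(25);s=get_state();print(s["t"],s["position"],s["finger_gap"]*94,s["finger_force"])
line_to(np.array([.425,.2575,.12]))
p=np.array([.636,.2165,.07]);O=best(p,y1)
move_ptp(p+[0,0,.05],O);line_to(p)
s=get_state();print(s["t"],s["position"],s["finger_gap"]*94,s["wrist_force"],s["q"])
def crop(i,x,y,w,h,k): return cv2.resize(i[y:y+h,x:x+w],(w*k,h*k),interpolation=cv2.INTER_CUBIC)
a=grab_frame("top");b=grab_frame("scene");cv2.imwrite("pics/t1.png",a);cv2.imwrite("pics/s1.png",b)
cv2.imwrite("pics/c3.png",np.vstack([crop(a,225,120,100,50,6),crop(b,210,200,100,50,6)]))
E
```

```text
[[-0.0628  0.998   0.    ]
 [ 0.998   0.0628  0.    ]
 [ 0.      0.     -1.    ]]
7.0333 [0.425  0.2575 0.004 ] 0.4547644599842907 0.0
9.3083 [0.6357 0.2171 0.0706] 0.6392751115791739 [ 0.7559 -0.1814  0.771 ] [ 0.1503  0.7448 -0.7957  1.5533  0.5772  1.091  -0.6642]
```

View pics/c3.png

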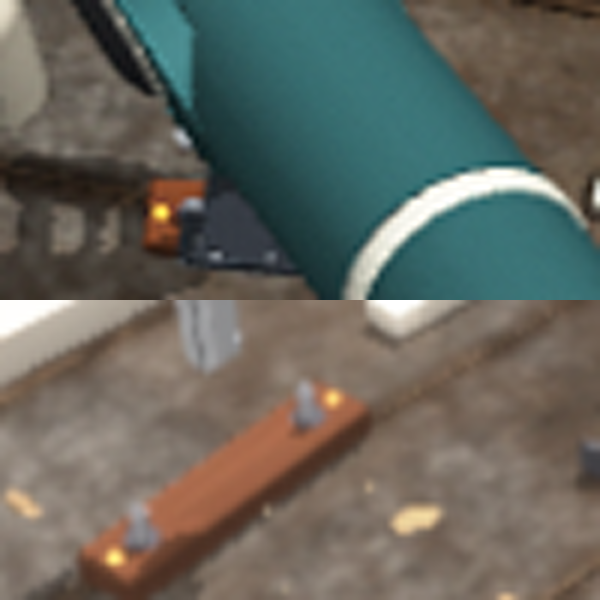

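Run:
```python
from pk import *
a=cv2.imread("pics/t1.png");b=cv2.imread("pics/s1.png")
def proj(c,P):
    m=camera_model(c);K=np.array(m["intrinsics"]);T=np.array(m["cam_to_world"])
    p=T[:3,:3].T@(np.array(P)-T[:3,3]);return K[0,0]*p[0]/-p[2]+K[0,2],K[1,1]*-p[1]/-p[2]+K[1,2]
print(proj("scene",get_state()["position"]),proj("top",get_state()["position"]))
cv2.imwrite("pics/c4.png",np.vstack([cv2.resize(b[130:330,180:400],(660,600),interpolation=cv2.INTER_CUBIC)]))
cv2.imwrite("pics/c4.png",np.hstack([cv2.resize(b[130:330,190:390],(400,400)),cv2.resize(a[130:330,190:390],(400,400))]))
```

```text
(np.float64(246.03553912583072), np.float64(217.14662080980065)) (np.float64(272.818763751769), np.float64(152.50578809312242))
```

View pics/c4.png

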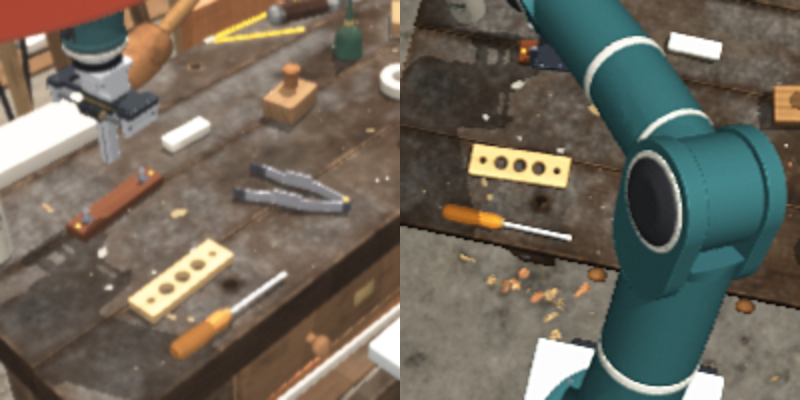

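Run:
```python
from pk import *
y0=np.radians(3.6)
b=grab_frame("scene") 
line_to(np.array([.636,.2165,.12]))
gripper_open()
p=np.array([.425,.2575,.06]);O=best(p,y0)
move_ptp(p,O); line_to(np.array([.425,.2575,.004]))
s=get_state();print(s["t"],s["position"],s["wrist_force"],s["finger_gap"])
a=grab_frame("scene");cv2.imwrite("pics/c5.png",cv2.resize(a[200:300,210:350],(700,500),interpolation=cv2.INTER_CUBIC))
hit=line_to(np.array([.425,.2575,-.025]),feed=.03,f_stop=6)
s=get_state();print(hit,s["t"],s["position"],s["wrist_force"])
```

```text
12.8083 [0.4254 0.2579 0.0043] [-0.0306  1.0058 -0.372 ] 1.00119929618595
False 13.975 [ 0.4251  0.2576 -0.0249] [-1.2104 -0.6598 -0.4675]
```

View pics/c5.png

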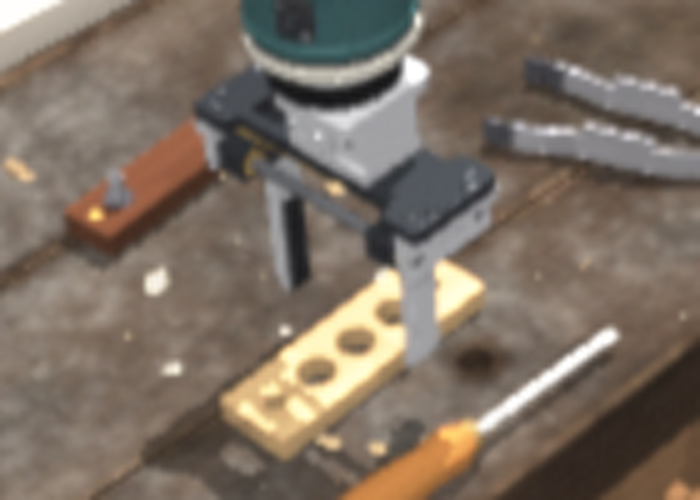

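Run:
```python
from pk import *
hit=line_to(np.array([.425,.2575,-.06]),feed=.03,f_stop=6)
s=get_state();print(hit,s["t"],s["position"],s["wrist_force"])
a=grab_frame("scene");cv2.imwrite("pics/c6.png",cv2.resize(a[200:300,210:350],(700,500),interpolation=cv2.INTER_CUBIC))
```

```text
True 14.3917 [ 0.4252  0.2576 -0.0291] [-1.3668 -2.1993 12.7783]
```

View pics/c6.png

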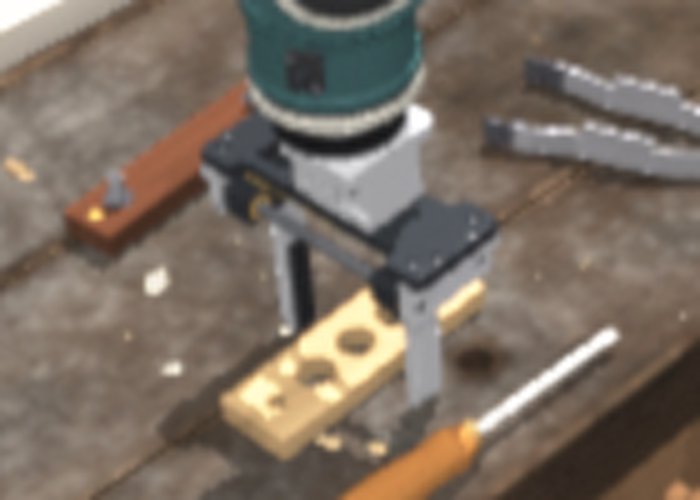

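```bash
cat >> h.py <<'E'
ZO=-.0285
def st(*a):
    s=get_state();print(*a,round(s["t"],2),s["position"],"gap",round(s["finger_gap"]*94,2),"F",s["wrist_force"],round(s["finger_force"],1));return s
E
python3 - <<'E'
from pk import *
line_to(np.array([.425,.2575,ZO+.003]),feed=.05)
st("pre");close(25);st("closed")
line_to(np.array([.425,.2575,ZO+.10]));st("lift")
p=np.array([.636,.2165,ZO+.075]);O=best(p,np.radians(6.9))
move_ptp(p+[0,0,.03],O);line_to(p);st("hover")
a=grab_frame("top");b=grab_frame("scene");cv2.imwrite("pics/t2.png",a);cv2.imwrite("pics/s2.png",b)
def crop(i,x,y,w,h,k): return cv2.resize(i[y:y+h,x:x+w],(w*k,h*k),interpolation=cv2.INTER_CUBIC)
cv2.imwrite("pics/c7.png",np.vstack([crop(a,235,130,110,42,7),crop(b,205,195,110,43,7)]))
E
```

```text
pre 14.69 [ 0.4251  0.2575 -0.0255] gap 94.17 F [-0.5354  0.8707 -0.3506] 0.0
closed 15.42 [ 0.425   0.2575 -0.0255] gap 51.54 F [ 0.8044 -0.4228 -0.3167] 25.0
lift 16.22 [0.4247 0.2571 0.0708] gap 51.5 F [ 0.2789 -0.4342 -1.9823] 25.0
hover 17.43 [0.6351 0.2169 0.0464] gap 51.7 F [ 0.5082  0.5236 -0.3308] 25.0
```

View pics/c7.png

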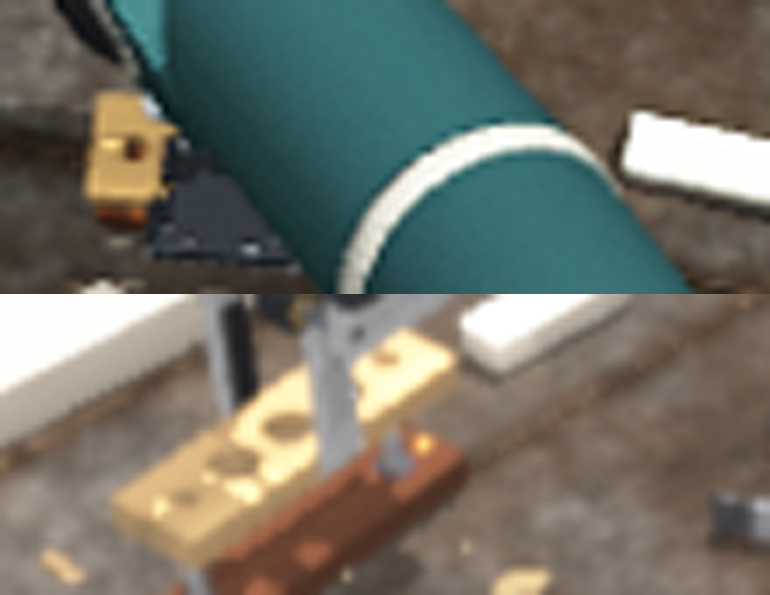

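Run:
```python
from pk import *
T7=lambda X,Y:px(235,130,7,X,Y);S7=lambda X,Y:px(205,195,7,X,Y-294)
for z in(.086,.088):
    l=at("scene",S7(183,498),z);r=at("scene",S7(390,357),z);d=l-r
    print("holes scene",l,r,(l+r)/2,np.linalg.norm(d),np.degrees(np.arctan2(d[1],d[0])),"drip",at("scene",S7(233,460),z),at("scene",S7(290,426),z))
    print("hole top",at("top",T7(133,148),z))
print("tri left hole",tri(("top",T7(133,148)),("scene",S7(183,498))))
print("R pin scene base,tip",at("scene",S7(393,470),.02),at("scene",S7(393,430),.046))
# pins old: tri
print("tri pin L mid",tri(("top",T(170,62)),("scene",S(107,193))),"R",tri(("top",T(316,73)),("scene",S(275,73))))
# colour-based pin/base measurement from the start pictures
for c,f in(("top","top0"),("scene","scene0")):
    im=cv2.imread(f"pics/{f}.png").astype(int)
    m=(im[...,2]-im[...,0]>45)&(im[...,2]<175)
    x0,y0,x1,y1=(240,145,310,170) if c=="top" else(220,210,275,250)
    k=np.zeros(m.shape,bool);k[y0:y1,x0:x1]=m[y0:y1,x0:x1]
    n,L,s,ce=cv2.connectedComponentsWithStats(k.astype(np.uint8));i=1+s[1:,4].argmax()
    # model fit: hull of projected box
    from scipy.optimize import minimize
    mm=camera_model(c);K=np.array(mm["intrinsics"]);W=np.array(mm["cam_to_world"])
    def proj(P):
        p=(P-W[:3,3])@W[:3,:3];return np.c_[K[0,0]*p[:,0]/-p[:,2]+K[0,2],-K[1,1]*p[:,1]/-p[:,2]+K[1,2]]
    tgt=cv2.morphologyEx((L==i).astype(np.uint8),cv2.MORPH_CLOSE,np.ones((5,5)))
    tgt=cv2.convexHull(np.argwhere(tgt)[:,::-1]);t=np.zeros(m.shape,np.uint8);cv2.fillConvexPoly(t,tgt,255)
    def fit(p):
        a=p[2];B=np.array([[x,y,z] for x in(-.022,.022) for y in(-.095,.095) for z in(0,.02)])
        B[:,:2]=B[:,:2]@np.array([[np.cos(a),np.sin(a)],[-np.sin(a),np.cos(a)]])+p[:2]
        h=cv2.convexHull(((proj(B)-0)*16).round().astype(np.int32));r=np.zeros((400,640),np.uint8)
        cv2.fillConvexPoly(r,h,255,cv2.LINE_AA,4);return np.abs(r.astype(float)-t).sum()/255
    r=minimize(fit,[.636,.2165,np.radians(6.9)],method="Nelder-Mead",options=dict(initial_simplex=np.array([[.636,.2165,.12],[.642,.2165,.12],[.636,.2225,.12],[.636,.2165,.17]])))
    print(c,"base fit",r.x,np.degrees(r.x[2]),r.fun,s[i,4])
```

```text
holes scene [0.6288 0.2814 0.086 ] [0.6438 0.1497 0.086 ] [0.6363 0.2156 0.086 ] 0.13260530556748013 96.47864943081979 drip [0.6346 0.2492 0.086 ] [0.6358 0.2156 0.086 ]
hole top [0.6246 0.2803 0.086 ]
holes scene [0.6266 0.2828 0.088 ] [0.6415 0.1513 0.088 ] [0.634 0.217 0.088] 0.13230827327306635 96.4786494308197 drip [0.6323 0.2506 0.088 ] [0.6336 0.2171 0.088 ]
hole top [0.624  0.2799 0.088 ]
tri left hole [0.6257 0.2814 0.0871]
R pin scene base,tip [0.6451 0.1546 0.02  ] [0.6418 0.1542 0.046 ]
tri pin L mid [0.6306 0.2786 0.0287] R [0.6472 0.1499 0.0282]
top base fit [0.6391 0.2144 0.128 ] 7.334748459084471 142.04313725490195 569
scene base fit [0.6534 0.2061 0.1578] 9.04399441466042 231.54509803921567 450
```

```bash
cat > low.py <<'E'
from pk import *
import sys
def lower(c,yaw,zlo=.0225,f=8,feed=.03):
    O=best([c[0],c[1],ZO+.056],np.radians(yaw))
    line_to(np.array([c[0],c[1],ZO+.056]),O,feed=.1)   # underside .053
    w0=get_state();
    hit=line_to(np.array([c[0],c[1],ZO+zlo]),feed=feed,f_stop=f)
    s=get_state();u=s["position"][2]-ZO-.003
    print(np.round(c,4),yaw,hit,"under",round(u,4),"dF",s["wrist_force"]-w0["wrist_force"],"dM",s["moment"]-w0["moment"],"xy",s["position"][:2],round(s["t"],2))
    return u
E
python3 - <<'E'
from low import *
c0=np.array([.6385,.2155])
for d in [(0,0),(0,-.003),(0,.003),(-.003,0),(.003,0)]:
    if lower(c0+d,7.1)<.036: break
E
```

```text
[0.6385 0.2155] 7.1 True under 0.02 dF [ 0.4609 -0.5224  7.9485] dM [-0.0728  0.2276  0.1077] xy [0.6392 0.2152] 18.94
```

Run:
```python
from low import *
gripper_open(); st("open")
p=get_state()["position"];line_to(np.array([p[0],p[1],ZO+.16]));st("up")
q=np.array([.45,.02,ZO+.2]);move_ptp(q,best(q,np.radians(21.7-90)))
st("over tongs")
a=grab_frame("top");b=grab_frame("scene");cv2.imwrite("pics/t3.png",a);cv2.imwrite("pics/s3.png",b)
def crop(i,x,y,w,h,kx): return cv2.resize(i[y:y+h,x:x+w],(w*kx,h*kx),interpolation=cv2.INTER_CUBIC)
t0=cv2.imread("pics/top0.png");s0=cv2.imread("pics/scene0.png")
A=np.hstack([crop(t0,300,190,44,66,7),np.vstack([crop(s0,303,206,66,34,7)[:, :462],cv2.copyMakeBorder(crop(b,215,195,66,32,7),0,0,0,0,cv2.BORDER_CONSTANT)])[:462]])
print(A.shape)
cv2.imwrite("pics/c8.png",A)
```

```text
open 19.75 [ 0.6394  0.2149 -0.0057] gap 94.16 F [-0.041   0.4852 -0.4865] 0.0
up 20.82 [0.6389 0.2146 0.1305] gap 94.03 F [ 0.3579 -0.5224 -0.6658] 0.0
over tongs 21.88 [0.4507 0.0206 0.1715] gap 93.86 F [0.3333 0.2545 0.5227] 0.0
(462, 770, 3)
```

View pics/c8.png

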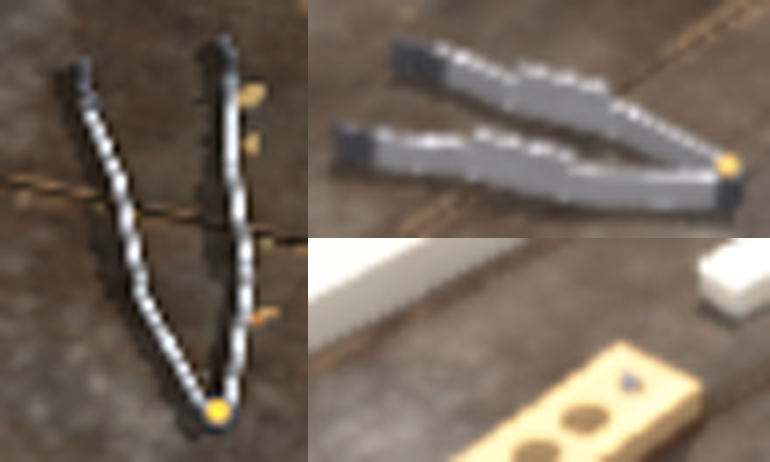

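Run:
```python
from pk import *
A=lambda X,Y:px(300,190,7,X,Y);B=lambda X,Y:px(303,206,7,X-308,Y)
print("hinge top/scene",at("top",A(217,411),.022),at("scene",B(728,165),.022))
print("jaws top +y",at("top",A(82,65),.02),"-y",at("top",A(224,42),.02))
print("jaws scene +y",at("scene",B(338,125),.02),"-y",at("scene",B(395,45),.02))
n=[at("scene",B(*p),.028) for p in((480,133),(570,153),(525,68),(605,93))]
print("plates scene +y",n[0],n[1],"-y",n[2],n[3], "mid",np.mean(n,0), [np.linalg.norm(n[0]-n[1]),np.linalg.norm(n[2]-n[3])])
print("plates top +y",at("top",A(122,190),.028),at("top",A(143,290),.028),"-y",at("top",A(238,190),.028),at("top",A(249,290),.028))
```

```text
hinge top/scene [ 0.3598 -0.045   0.022 ] [ 0.3603 -0.0417  0.022 ]
jaws top +y [0.5151 0.0562 0.02  ] -y [ 0.5412 -0.0104  0.02  ]
jaws scene +y [0.5168 0.0612 0.02  ] -y [ 0.5414 -0.0022  0.02  ]
plates scene +y [0.4563 0.0262 0.028 ] [0.4153 0.008  0.028 ] -y [ 0.475  -0.0251  0.028 ] [ 0.4336 -0.0371  0.028 ] mid [ 0.445 -0.007  0.028] [np.float64(0.04482480104368798), np.float64(0.043017690649901914)]
plates top +y [0.4559 0.023  0.028 ] [0.4096 0.0024 0.028 ] -y [ 0.4678 -0.0328  0.028 ] [ 0.4203 -0.0482  0.028 ]
```

```bash
cat > tg.py <<'E'
from pk import *
rz=lambda a:np.array([[np.cos(a),-np.sin(a),0],[np.sin(a),np.cos(a),0],[0,0,1.]])
G=np.array([.447,-.0085]);TY=np.radians(22)
KN=np.array([.6425,-.217]);PL=np.array([.6388,.2147])
u=lambda a:np.array([np.cos(a),np.sin(a)])
E
python3 - <<'E'
from tg import *
def ik(p,z,Rm): return solve_ik(np.array([*p,z]),Rm)
for s in(0,np.pi):
    O=R(TY+np.pi/2+s)
    for h in(-30,-18.6,-5,10):
        a=np.radians(h);r=[ik(KN-.08*u(a),ZO+.05,rz(a-TY)@O),ik(KN-.16*u(a),ZO+.05,rz(a-TY)@O)]
        print(round(s),"knob",h,[None if q is None else np.round(q,2)[[0,2,4,6]] for q in r])
    for h in(0,18,35):
        a=np.radians(h);q=ik(PL-.08*u(a),ZO+.17,rz(a-TY)@O);print(round(s),"plate",h,None if q is None else np.round(q,2))
O=best([*G,ZO+.05],TY+np.pi/2)
move_ptp(np.array([*G,ZO+.08]),O)
hit=line_to(np.array([*G,ZO+.003]),feed=.08,f_stop=6);st("down",hit)
close(11);s=st("closed")
if s["finger_gap"]*94>57: close(12.5);s=st("closed2")
line_to(np.array([*G,ZO+.03]),feed=.08);st("lift")
for c in("top","scene"):
    im=grab_frame(c);cv2.imwrite(f"pics/lift_{c}.png",im)
    for n,z in(("tongs",.027),("tongs_jaws",.037)):
        for r in mark_of(n,c)[:1]:print(n,c,r["confidence"],at(c,r["location"],z))
E
```

```text
0 knob -30 [array([ 0.89, -0.89,  0.69,  0.76]), array([ 0.91, -0.9 ,  0.64,  0.71])]
0 knob -18.6 [array([ 0.94, -0.92,  0.72,  0.97]), array([ 0.99, -0.92,  0.66,  0.96])]
0 knob -5 [array([ 0.98, -0.95,  0.75,  1.22]), array([ 1.07, -0.94,  0.68,  1.25])]
0 knob 10 [array([ 1.03, -0.99,  0.79,  1.49]), array([ 1.15, -0.97,  0.72,  1.56])]
0 plate 0 [ 0.38  0.69 -1.16  1.69  0.67  1.22  0.63]
0 plate 18 [ 0.45  0.72 -1.22  1.7   0.71  1.24  0.95]
0 plate 35 [ 0.43  0.65 -1.08  1.69  0.61  1.18  1.36]
3 knob -30 [array([ 0.61, -0.47,  0.36, -2.13]), array([ 0.59, -0.47,  0.32, -2.16])]
3 knob -18.6 [array([ 0.64, -0.48,  0.36, -1.91]), array([ 0.65, -0.47,  0.31, -1.9 ])]
3 knob -5 [array([ 0.67, -0.49,  0.37, -1.64]), array([ 0.72, -0.46,  0.31, -1.59])]
3 knob 10 [array([ 0.71, -0.5 ,  0.38, -1.36]), array([ 0.78, -0.46,  0.32, -1.26])]
3 plate 0 [ 0.14  0.51 -0.74  1.7   0.38  1.09 -2.29]
3 plate 18 [ 0.23  0.52 -0.81  1.71  0.41  1.1  -1.97]
3 plate 35 [ 0.28  0.53 -0.83  1.7   0.43  1.11 -1.65]
down False 23.65 [ 0.4473 -0.0085 -0.0251] gap 94.07 F [-0.3591 -0.3199  0.4603] 0.0
closed 24.36 [ 0.4471 -0.0085 -0.0255] gap 54.33 F [-0.2034 -0.8318  2.4069] 11.0
lift 24.84 [ 0.4472 -0.0088  0.0017] gap 52.87 F [-0.7941  0.36   -2.0001] 11.0
tongs scene 0.87 [ 0.4433 -0.0153  0.027 ]
tongs_jaws scene 0.7 [0.2933 0.2746 0.037 ]
```

Run:
```python
from tg import *
a=np.radians(-18.6);O=rz(a-TY)@get_state()["orientation"]
line_to(np.array([*G,ZO+.13]));st()
pre=KN-.16*u(a)
move_ptp(np.array([*pre,ZO+.13]),O);line_to(np.array([*pre,ZO+.049]),feed=.1);st("pre")
print("expect jaws",KN-.08*u(a),"tongs",pre)
for c in("top","scene"):
    im=grab_frame(c);cv2.imwrite(f"pics/pre_{c}.png",im)
    for n,z in(("tongs",.046),("tongs_jaws",.056),("knob",.04),("drip_plate",.02)):
        for r in mark_of(n,c)[:2]:print(n,c,round(r["confidence"],2),np.round(r["location"],1),at(c,r["location"],z))
    for r in outline_of("tongs",c)[:1]+outline_of("knob",c)[:1]:
        ys,xs=np.nonzero(r["region"]);print(c,r["confidence"],r["box"],len(xs))
```

```text
25.96 [ 0.4465 -0.0086  0.1009] gap 53.24 F [ 0.4652 -0.1835 -1.4571] 11.0
pre 27.61 [ 0.4912 -0.166   0.021 ] gap 53.18 F [ 0.0724 -0.7461 -1.6801] 11.0
expect jaws [ 0.5667 -0.1915] tongs [ 0.4909 -0.166 ]
knob top 0.6 [390.7 183.3] [ 0.6221 -0.2027  0.04  ]
knob top 0.54 [398.6 180.8] [ 0.6366 -0.228   0.04  ]
drip_plate top 0.61 [275.8 158.3] [0.6328 0.2107 0.02  ]
tongs scene 0.82 [358.5 193.6] [ 0.4804 -0.1606  0.046 ]
tongs scene 0.62 [344.4 176.7] [ 0.5904 -0.2083  0.046 ]
tongs_jaws scene 0.88 [348.  179.5] [ 0.558  -0.1917  0.056 ]
knob scene 0.61 [334.6 173.1] [ 0.6406 -0.2085  0.04  ]
knob scene 0.36 [283.5 198.6] [0.6586 0.0371 0.04  ]
drip_plate scene 0.64 [247.8 231.5] [0.6277 0.2238 0.02  ]
scene 0.7 [354.9, 193.8, 37.1, 30.5] 243
```

Run:
```python
from tg import *
a=np.radians(-18.6);K=KN+.002*np.array([.319,.948])
line_to(np.array([*(K-.16*u(a)),ZO+.049]))
hit=line_to(np.array([*(K-.08*u(a)),ZO+.049]),feed=.04,f_stop=4);st("at",hit)
for r in mark_of("knob","scene")[:0]:pass
grab_frame("scene")
for n,z in(("tongs",.046),("tongs_jaws",.056),("knob",.04)):
    for r in mark_of(n,"scene")[:2]:print(n,round(r["confidence"],2),np.round(r["location"],1),at("scene",r["location"],z))
```

```text
at False 30.71 [ 0.5672 -0.1896  0.0205] gap 53.23 F [-0.421   0.1711 -1.243 ] 11.0
tongs 0.67 [344.3 181.4] [ 0.5694 -0.1844  0.046 ]
tongs_jaws 0.53 [334.1 164.4] [ 0.6674 -0.2344  0.056 ]
knob 0.37 [334.9 171.9] [ 0.6456 -0.2155  0.04  ]
knob 0.36 [342.3 178. ] [ 0.5963 -0.2032  0.04  ]
```

Run:
```python
from tg import *
close(18);st("c18");close(25);st("c25");close(38);s=st("c38")
```

```text
c18 31.23 [ 0.5673 -0.1896  0.0205] gap 37.31 F [-0.1017  0.1034 -0.9941] 17.9
c25 31.45 [ 0.5673 -0.1896  0.0205] gap 36.98 F [-1.588   0.0117 -1.5884] 24.9
c38 31.67 [ 0.5673 -0.1896  0.0205] gap 37.31 F [-0.063  -0.0455 -1.0919] 37.8
```

Run:
```python
from tg import *
p=get_state()["position"]
line_to(p+[0,0,.03],feed=.05);st("l1")
line_to(p+[0,0,.13],feed=.12);dwell(.3);st("l2")
dz=.13
for c in("scene","top"):
    cv2.imwrite(f"pics/k_{c}.png",grab_frame(c))
    for n,z in(("knob",.04+dz),("tongs_jaws",.056+dz),("tongs",.046+dz),("burl_stand",0)):
        for r in mark_of(n,c)[:1]:print(c,n,round(r["confidence"],2),np.round(r["location"],1),at(c,r["location"],z))
    for r in outline_of("knob",c)[:1]:print(r["box"],r["confidence"])
```

```text
l1 32.42 [ 0.5672 -0.1896  0.0504] gap 36.92 F [-0.6032  0.2706 -1.8353] 37.9
l2 33.7 [ 0.5672 -0.1895  0.1501] gap 37.25 F [-0.3591 -0.0578 -1.642 ] 37.9
scene knob 0.41 [338.2 144.8] [ 0.6222 -0.2069  0.17  ]
scene tongs_jaws 0.61 [341.1 135. ] [ 0.6448 -0.2471  0.186 ]
scene tongs 0.57 [344.8 150.4] [ 0.5706 -0.185   0.176 ]
scene burl_stand 0.65 [335.  186.8] [ 0.6162 -0.1847  0.    ]
```

Run:
```python
from tg import *
a0,a=np.radians(-18.6),np.radians(18);s=get_state();O=rz(a-a0)@s["orientation"]
t=PL-.08*u(a);print(np.round(solve_ik(np.array([*t,ZO+.171]),O)-s["q"],2))
mid=(s["position"][:2]+t)/2
line_to(np.array([*t,ZO+.171]),O,feed=.12);dwell(.5);s=st("end")
dz=.122
for c in("scene","top"):
    cv2.imwrite(f"pics/e_{c}.png",grab_frame(c))
    for n,z in(("knob",.04+dz),("tongs_jaws",.056+dz),("drip_plate",.02)):
        for r in mark_of(n,c)[:1]:print(c,n,round(r["confidence"],2),np.round(r["location"],1),at(c,r["location"],z))
    for r in outline_of("knob",c)[:1]:print(r["box"],r["confidence"])
```

```text
[-0.47  0.06 -0.25  0.01  0.14  0.02 -0.12]
end 38.12 [0.5627 0.19   0.1425] gap 37.06 F [ 0.9799  0.5082 -1.9008] 37.9
scene knob 0.64 [242.1 197.5] [0.6239 0.2295 0.162 ]
scene tongs_jaws 0.72 [248.8 187.1] [0.634  0.1931 0.178 ]
scene drip_plate 0.89 [249.1 229.2] [0.634  0.2134 0.02  ]
[241.4, 188.1, 13.0, 7.0] 0.37
```

Run:
```python
from tg import *
m=camera_model("scene");K=np.array(m["intrinsics"]);W=np.array(m["cam_to_world"])
def pr(P):
    p=W[:3,:3].T@(np.array(P)-W[:3,3]);return np.round([K[0,0]*p[0]/-p[2]+K[0,2],-K[1,1]*p[1]/-p[2]+K[1,2]],1)
print("foot",pr([.6388,.2147,.162]),"head mid",pr([.6388,.2147,.198]),"head top",pr([.6388,.2147,.204]),"jaw",pr([.6388,.2147,.178]))
im=cv2.imread("pics/e_scene.png")
r=im[178:206,225:262].astype(int);k=(r[...,2]-r[...,0])  # redness map
print("\n".join(" ".join(f"{v:3d}" for v in row[::2]) for row in k[::2]))
s=[]
for _ in range(4): dwell(.2);g=get_state();s.append(g["finger_gap"]*94)
print(s)
```

```text
foot [242.9 193.6] head mid [241.6 184. ] head top [241.4 182.4] jaw [242.3 189.4]
  3   2   2   2   2   3  10  -3  -3  -2  -2  -3  -4  -3  -3  -3  -3  -4  16
  2   2   2   2   2   2  13  -1  -2  -3  -3  -3  -2  -2  -3  -3  -3  -2   1
  2   2   2   2   2   2  14  61  37   5  -1  -2  -2  -3  -4  -3  -2  -1   0
  2   3   2   2   2   3 101 122 122 113  60  18  -2  -3  -2  -3  -2  -1   0
  2   2   2   2   2   3  76 103 104 101  68  15  -3  -2   2   1  -1  -1   0
  2   2   2   2   2   3  18  58  62  58  45   6  -2  -3  -1   0  -1  -1  -1
  2   2   2   2   2   4   4  10  13  23  41  14   1  -1  -1  -1  -2  -1  -1
  2   3   2   2   2   6   4  -4  -2  -1   0   5  11  10  11  -1  -1  -1  -2
  2   2   2   6  24  24  16   5  -2  -2  -1  -2  -2  -1   0  -1  -2  -1  -1
  2   6  24  25  23  22  22  21  21   5   3   0  -1  -1  -1  -2   0  -2  -2
 21  23  25  22  21  21  21  22  29  33  31  29  21  15   7   0   0  -2  -1
 22  22  22  22  20  21  27  34  36  34  32  33  31  32  31  27  14   1  -1
 22  22  22  21  23  29  31  31  31  31  31  32  32  29  30  30  30  28  23
 22  22  24  35  34  31  33  30  31  32  33  31  30  30  29  30  31  31  31
[37.00998960353396, 36.80753036439784, 37.341699932155244, 36.99474546266275]
```

Run:
```python
from rig import *
print(hand_in())
```

```text
the job is handed in; nothing more can be done
None
```

The job is handed in with the arm holding the knob in the tongs about 12 cm above the middle of the drip plate. The plate sits flush on its pins and has been let go. My first grasp of the plate missed because the fingertips are about 29 mm shorter than the stated TCP. The missed grasp didn't move the plate, and I allowed for the offset from then on. I checked the final pose only by reported positions and pixel values, having used all 10 picture views; the knob looked upright, and may sit about 5 mm lower than planned.

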